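# Check the turntable bearing with the contact probe

## Task

Clear the two slim bottles off the turntable platter: stand them upright in the two empty cells of the wooden caddy, one per cell. Then draw the contact probe out of its stand and hold its sprung tip on the small round steel test pad on the turntable's sloping front, with the probe square to that sloping face and pressed only lightly, so that the tip is pushed in about halfway. Finish while still holding the probe there in the gripper, and leave the other things on the shelf where they are.

Things in the scene. Friction and masses are not known exactly. Their poses are not given: they have to be found in the camera images.
- bottle_a: one of two identical closed aluminium cleaner bottles with black caps: upright straight cylinders, 34 mm in diameter, 95 mm tall, about 0.11 kg. Origin at the centre of the underside, z up. Stands on the platter, left of the other as the robot sees it.
- bottle_b: the other identical bottle (34 mm in diameter, 95 mm tall), origin at the centre of the underside; stands on the platter, right of the first.
- turntable: turntable, fixed. Origin at shelf height; plinth x -0.20 to 0.18, y -0.23 to 0.23 m in its frame, flat top 70 mm up; its front strip (-x, robot's side, 60 mm deep) slopes down at 0.40 rad. Platter 300 mm across centred at x 0.02, y 0.05 m, flat top 92 mm above the shelf. Chrome tonearm on the right at y -0.13 to -0.20 m, up to 140 mm above the shelf.
- pad: the marked spot: a flat bright steel disc, 24 mm across with a dark dot in the middle, flush and rigid in the turntable's sloping front, 20 mm right (-y) of its middle. Origin at its centre on the surface; its z axis is the outward normal of the sloping face (0.40 rad from vertical, leaning towards the robot), y runs level along the front.
- caddy: wooden caddy, fixed, 180 mm long (x) by 66 mm (y) by 45 mm tall, three cells in a row along x, each 53 by 56 mm inside, walls 5 mm, inner floor 5 mm above the shelf. Origin at the centre of its underside. The cell at the +x end already holds the squat amber pot; the other two are empty.
- cell_near (a point): centre of the inner floor of the empty cell at the caddy's -x end (58 mm from the middle); axes as the caddy's
- cell_mid (a point): centre of the inner floor of the empty middle cell; axes as the caddy's
- stand: black block, fixed, 75 by 70 mm, 85 mm tall, with an upright 23 mm hole through its centre in which the probe hangs. Origin at the centre of its underside. The probe's top stands 170 mm above the shelf.
- probe: contact probe, 0.13 kg: grey rectangular handle 30 (x) by 24 (y) by 85 mm (z), below it a steel nose 18 mm in diameter, 50 mm long, with a thin sprung tip. Origin at the centre of the handle's lower end, which rests on the stand's top; z runs up along the probe (upright at the start). Nose and tip hang 75 mm down into the stand: lift it at least 80 mm to draw it out.
- tip_end (a point): rounded end (3 mm radius) of the probe's tip, on the probe's axis, 75 mm below the probe's origin when the tip is out
- tip (a joint): how far the sprung tip is pushed in, m: 0 out, 0.012 fully in; spring of 700 N/m, so about 4 N at halfway and 8 N fully in
- weight: bystander: steel record weight, 72 mm across and 45 mm tall, standing at the centre of the platter; origin under its centre
- pot: bystander: squat amber pot, 42 mm in diameter, 60 mm tall, standing in the caddy's +x end cell; origin under its centre
- tumbler: bystander: frosted glass tumbler, 72 mm across, 95 mm tall; origin under its centre
- dish: bystander: ceramic dish, 104 mm across and 20 mm tall, with two cartridges in it; origin under its centre
- adapter: bystander: orange plastic 45 adapter, a flat ring 38 mm across and 6 mm tall, lying on the plinth's front right corner; origin under its centre
- brush: bystander: record brush, 85 by 32 by 26 mm, lying flat; origin under its centre

How it is judged:
By the outcome, as a careful person would: the job done as asked, in the order asked, and still so for the second after the job is handed in, while the arm keeps its last pose, push and grip.
It also fails if it takes over 72 s, if anything falls off the work surface, if the arm or the gripper's body presses on something with over 40 N, if the wrist force passes 120 N, or if a joint passes its speed limit or range.

## Robot

A 6-joint arm with a two-finger parallel gripper is mounted at the origin on the work surface. World frame = base frame: x ahead of the robot, y to its left, z up, the work surface at z = 0. Lengths are in m, angles in rad, forces in N, time in s.
With the tool pointing down it reaches from about 0.25 to 0.775 m from the base axis. Payload 4 kg.
Tool frame: the origin (TCP) lies midway between the tips of the shut fingers; the grasp point (between the pads) lies 19 mm behind it (robot.grasp_offset is the distance from the TCP to the grasp point, in m); z points along the fingers, y is the direction in which the jaws open and shut (so a half turn about z gives the same grasp; the last joint's range is limited). The gripper opens to 94 mm and grips with 3 to 60 N. Pads are 16 mm wide; open, the fingers measure 119 mm over their backs; the gripper's body (75 mm by 177 mm) begins 78 mm behind the grasp point.
Start: joints at [-1.305, 0.087, 1.371, -0, 1.684, -0.103], TCP at [0.198, -0.513, 0.206] pointing down, gripper open.
Joint ranges: [-3.1, 3.1], [-0.76, 2.03], [0.27, 2.55], [-1.08, 4.22], [0.17, 2.65], [-2.57, 2.57]. Speed limits (rad/s): [2.79, 2.79, 3.14, 3.14, 3.14, 3.14].

## Interface

Orientations are given as [roll, pitch, yaw] about the fixed x, y, z axes, in that order (R = Rz(yaw) Ry(pitch) Rx(roll)).
In Python, from bench import status, viewer, order, robot gives the robot as it stands. The module is installed in compiled form; this text tells all that it offers.
- The arm moves only by the tool move_arm, never from a script. Its argument "targets" is a list of rows, each a list of 3 entries, a list of its own where there are three numbers: the shift along the tool's x, y, z in mm, then the turn, a rotation vector about the tool's x, y, z in degrees, then the opening, from -1 (shut) to 1 (fully open). A call has 1 to 20 rows; each row is the pose to reach, as a shift and turn from the pose commanded when the call began, along the tool's axes at that moment; what a row does not reach only later rows make up. A row lasts 1/8 s, in which the tool goes at most 62.5 mm and 10.7 degrees, less where a joint would pass 70% of its speed; a pose out of reach is approached as far as the arm can. A call with a gripper value outside its range is refused whole. The fingers move at their own pace and stop on an object; the grip force is fixed at half the most. Time passes only in rows, so rows that repeat a pose let the fingers close. It gives the time, the measured TCP pose, the force and the opening at its end, in the units of the state.
- status.get_obs(): the state, without advancing time (a new reading comes with each control period).
- viewer.snapshot(name): name is "scene" or "top" or "wrist"; returns the picture (480x640x3 uint8, red, green, blue); there is no depth.
- viewer.camera_model(name): a dict with "K" (3x3 intrinsics, pixels), "xyz" and "attitude" of the camera in the world; the wrist camera has in their place "T_tool_cam" (4x4, takes a point from camera to tool coordinates, whose origin is the TCP and whose axes are the flange's). Camera axes: x right, y up, looking along -z (the intrinsics and any distortion apply to the point x, -y, -z); pixel columns grow to the right and rows downward; lengths in m; the calibration is good to about 2 mm. A picture is of the moment at which its call begins: read the wrist's pose just before it. camera_model takes no time and is no camera call.
- order.close_job(): hands the job in, once; it reports no verdict.
The state is a dict: "time": time; "joint_positions": joint angles; "qvel": joint speeds; "joint_torque": joint torques, N m; "tool_pos": TCP position; "ee_rot": TCP orientation; "wrist_force": force on the tool from outside, world axes, zero at the start; "wrist_torque": the same for the moment, N m; "width": finger opening in m.
Only numpy, scipy, OpenCV 4.12 (cv2) and the standard library are available. Lean on these libraries where they do the work, as an engineer would, in place of code of your own. Each camera call takes 0.05 s, during which the arm holds its last target. There are 200 camera calls.

## Working session

There is one attempt and no reset: what is moved stays moved. The work goes in short steps, Python scripts to look and compute and a tool call to move; the robot and the scene stay as the last step left them, time stands still between calls to the robot, and variables do not carry over. Pictures are saved under pics/ and viewed, about 8 in all and at most 12, crops included, and the job is handed in when it is done.

Besides the shell and the picture viewer there is one more tool, called as name([rows], argument=value, ...), one row to a line, values as JSON. move_arm: Moves the arm, as the interface text tells. Its arguments: {"type":"object","properties":{"targets":{"type":"array"}},"required":["targets"]}

```bash
mkdir -p pics; python3 - <<'E'
from bench import status, viewer, order, robot
import cv2,numpy as np
print(status.get_obs())
print(robot.grasp_offset)
for n in ("scene","top","wrist"):
    print(n,viewer.camera_model(n))
    cv2.imwrite(f"pics/{n}0.png",viewer.snapshot(n)[:,:,::-1])
E
```

```text
{'time': 0.0, 'joint_positions': array([-1.30511671e+00,  8.79447419e-02,  1.37223751e+00, -1.20412594e-06,
        1.68358893e+00, -1.03095083e-01]), 'qvel': array([-0.00168234,  0.00111956,  0.00039995, -0.0012436 ,  0.00121275,
       -0.00169283]), 'joint_torque': array([ 2.26751348e-03, -3.40179420e+01, -3.02427793e+01,  7.20414030e-02,
        3.29855410e-02, -1.77439365e-04]), 'tool_pos': array([ 0.19811451, -0.51249743,  0.20431828]), 'ee_rot': array([-3.13942557e+00, -2.23007457e-04,  3.68774326e-01]), 'wrist_force': array([0.69921443, 0.56653984, 0.09044478]), 'wrist_torque': array([ 0.03395787,  0.03904482, -0.03147372]), 'width': 0.09394541860703942}
0.0188
scene {'K': array([[527.69529293,   0.        , 317.01463371],
       [  0.        , 527.69529293, 248.92593669],
       [  0.        ,   0.        ,   1.        ]]), 'xyz': array([1.58640439, 0.33942424, 0.79826337]), 'attitude': array([1.02365632, 0.00820972, 1.88467418])}
top {'K': array([[493.3247445 ,   0.        , 315.7693839 ],
       [  0.        , 493.3247445 , 237.63447464],
       [  0.        ,   0.        ,   1.        ]]), 'xyz': array([0.42748898, 0.00930587, 1.16460029]), 'attitude': array([ 0.07862477, -0.0048025 , -1.56418756])}
wrist {'K': array([[365.00514933,   0.        , 313.36294674],
       [  0.        , 365.00514933, 240.01440909],
       [  0.        ,   0.        ,   1.        ]]), 'T_tool_cam': array([[-4.05407980e-04,  9.63261365e-01,  2.68565408e-01,
         7.93241630e-02],
       [ 9.99999479e-01,  6.42086874e-04, -7.93436921e-04,
        -2.22258322e-04],
       [-9.36729454e-04,  2.68564946e-01, -9.63261124e-01,
        -1.79956678e-01],
       [ 0.00000000e+00,  0.00000000e+00,  0.00000000e+00,
         1.00000000e+00]])}
```

View pics/top0.png

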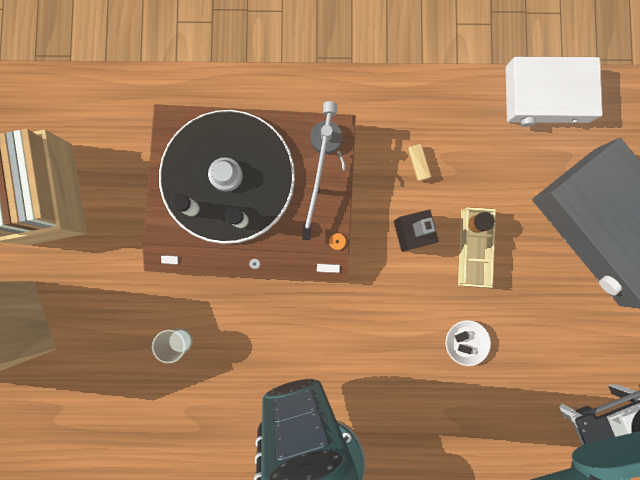

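View pics/scene0.png

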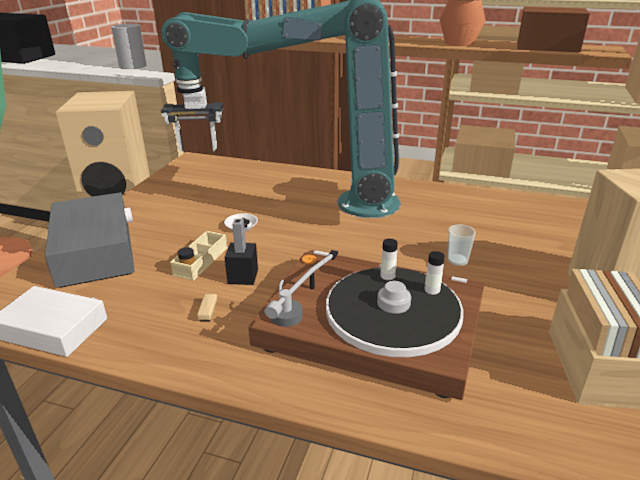

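The top view shows the bottle caps at about (182,203) and (234,215), pad (254,264), stand (416,229) with the probe top at ~(425,226), and caddy (477,247) with the pot at the far end. The scene view agrees, with the caps at (390,245) and (436,258). Next I'll enlarge both views to get exact pixels.

```bash
cat > h.py <<'E'
import numpy as np,cv2
from scipy.spatial.transform import Rotation as Ro
from bench import status, viewer, robot
def rot(a): return Ro.from_euler('xyz',a).as_matrix()
def cam(n,obs=None):
    m=viewer.camera_model(n)
    if n!='wrist': return m['K'],rot(m['attitude']),np.array(m['xyz'])
    T=m['T_tool_cam'];R=rot(obs['ee_rot'])
    return m['K'],R@T[:3,:3],R@T[:3,3]+obs['tool_pos']
def ray(c,uv):
    K,R,p=c;d=np.linalg.solve(K,[uv[0],uv[1],1.]);return p,R@(d*[1,-1,-1])
def onz(c,uv,z):
    p,d=ray(c,uv);return p+d*(z-p[2])/d[2]
def tri(rs):
    A=np.zeros((3,3));b=np.zeros(3)
    for p,d in rs:
        d=d/np.linalg.norm(d);P=np.eye(3)-np.outer(d,d);A+=P;b+=P@p
    x=np.linalg.solve(A,b)
    return x,[np.linalg.norm(np.cross(x-p,d/np.linalg.norm(d))) for p,d in rs]
def proj(c,X):
    K,R,p=c;q=(R.T@(np.array(X)-p))*[1,-1,-1];q=K@q;return q[:2]/q[2]
E
python3 - <<'E'
import cv2,numpy as np
t=cv2.imread('pics/top0.png');s=cv2.imread('pics/scene0.png')
def crop(i,x,y,w,h,k): return cv2.resize(i[y:y+h,x:x+w],None,fx=k,fy=k,interpolation=cv2.INTER_CUBIC)
a=np.hstack([crop(t,390,190,115,105,4),crop(t,160,180,85,105,4)])  # 800x420
cv2.imwrite('pics/c1.png',a)
b=np.hstack([crop(s,165,205,100,90,4),crop(s,355,225,100,90,4)])
cv2.imwrite('pics/c2.png',b)
E
```

```text
(no output)
```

View pics/c1.png

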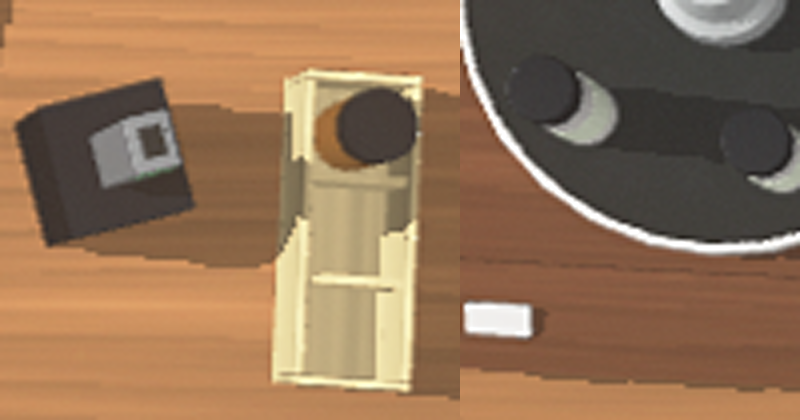

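View pics/c2.png

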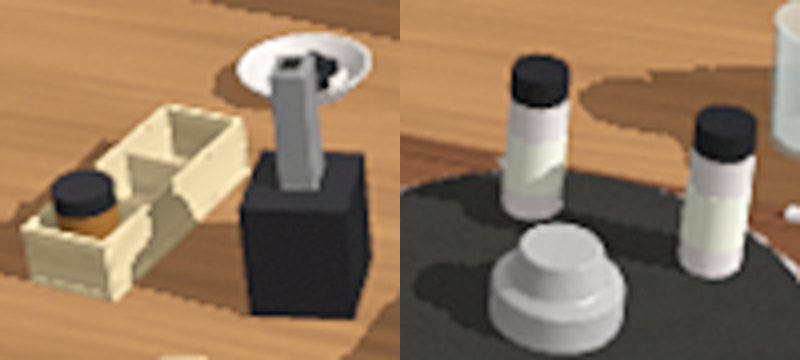

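The crops show the probe top centred at crop px (155,141), stand top at (116,159), and caddy rim's right edge from (424,77) to (410,388). The caps are at (545,90) and (757,143) in the top crop, and (540,65) and (725,118) in the scene crop. Now I'll turn those pixels into positions.

```bash
python3 - <<'E'
from h import *
t=cv2.imread('pics/top0.png')
T=cam('top');S=cam('scene')
a=lambda x,y:(390+x/4-.4,190+y/4-.4)
b=lambda x,y:(160+(x-460)/4-.4,180+y/4-.4)
s=lambda x,y:(165+x/4-.4,205+y/4-.4)
s2=lambda x,y:(355+(x-400)/4-.4,225+y/4-.4)
for n,p,q in (('A',b(545,90),s2(540,68)),('B',b(757,143),s2(725,120))):
    print(n,onz(T,p,.187),onz(S,q,.187),tri([ray(T,p),ray(S,q)]))
print('probe',onz(T,a(155,141),.17),onz(S,s(295,62),.17))
h=[onz(T,a(*c),.17)[:2] for c in ((128,118),(172,108),(182,165),(138,173))]
print('handle yaw',[np.degrees(np.arctan2(*(h[i]-h[j])[::-1])) for i,j in ((0,3),(1,2))])
c=[onz(T,a(*c),.085)[:2] for c in ((40,112),(162,78),(193,208),(68,240))]
print('stand',np.mean(c,0),[np.degrees(np.arctan2(*(c[i]-c[j])[::-1])) for i,j in ((0,3),(1,2))])
r=[onz(T,a(*c),.045)[:2] for c in ((424,77),(410,388))]
v=r[0]-r[1];L=np.linalg.norm(v);v/=L;n=np.array([-v[1],v[0]])
print('caddy L',L,'yaw',np.degrees(np.arctan2(v[1],v[0])));C=(r[0]+r[1])/2+n*.033
sr=[onz(S,s(*c),.045)[:2] for c in ((115,265),(248,120),(165,105),(25,228))]
print('caddy c',C,'near',C-v*.058,'scene rim',np.mean(sr,0),sr)
# pad
x0,y0=240,250
g=cv2.cvtColor(t,cv2.COLOR_BGR2HSV)[y0:y0+30,x0:x0+30]
m=((g[...,1]<70)&(g[...,2]>110)).astype(np.uint8)
k=cv2.convexHull(max(cv2.findContours(m,0,1)[0],key=cv2.contourArea));e=cv2.moments(k)
p=(x0+e['m10']/e['m00'],y0+e['m01']/e['m00']);print('pad',p,onz(T,p,.0573),cv2.boundingRect(k))
# platter rim: white
g=cv2.cvtColor(t,cv2.COLOR_BGR2HSV)
m=((g[...,1]<40)&(g[...,2]>190)).astype(np.uint8);m[:100]=0;m[250:]=0;m[:,:155]=0;m[:,300:]=0
cv2.circle(m,(225,174),30,0,-1)
ys,xs=np.nonzero(m);P=np.array([onz(T,(x,y),.09)[:2] for x,y in zip(xs,ys)])
from scipy.optimize import least_squares
f=least_squares(lambda q:np.hypot(P[:,0]-q[0],P[:,1]-q[1])-q[2],[.6,.2,.15],loss='soft_l1',f_scale=.003);print('platter',f.x,len(P))
print('front/back corners',[onz(T,p,z)[:2] for p,z in (((144,270),.0446),((349,282),.0446))])
E
```

```text
A [0.57382307 0.27495622 0.187     ] [0.55423248 0.17260288 0.187     ] (array([0.58008659, 0.2211752 , 0.21937783]), [np.float64(0.045223348664900236), np.float64(0.045223348664900256)])
B [0.54795742 0.16870398 0.187     ] [0.57945829 0.27971273 0.187     ] (array([0.54537874, 0.22623865, 0.15436107]), [np.float64(0.05208496077982061), np.float64(0.0520849607798206)])
probe [ 0.5334938  -0.22317699  0.17      ] [ 0.53286362 -0.21645425  0.17      ]
handle yaw [np.float64(9.695452442826577), np.float64(9.239880593225298)]
stand [ 0.53226767 -0.22132329] [np.float64(11.921081503953754), np.float64(12.715986029373168)]
caddy L 0.17777574393331877 yaw -3.82097614870863
caddy c [ 0.49827282 -0.368208  ] near [ 0.44040175 -0.36434292] scene rim [ 0.50589681 -0.35715425] [array([ 0.60981407, -0.31923468]), array([ 0.41379032, -0.32150088]), array([ 0.41172497, -0.38940151]), array([ 0.58825787, -0.39847993])]
pad (254.16772823779192, 263.43949044585986) [0.45579367 0.14222671 0.0573    ] (9, 9, 11, 10)
platter [0.64887194 0.20345207 0.14678714] 673
front/back corners [array([0.43961821, 0.39254288]), array([ 0.41562342, -0.07132427])]
```

move_arm([
  [[0, 0, -100], [0, 0, 5], 1],
  [[310, -105, -116], [0, 0, 21.1], 1],
  [[310, -105, -116], [0, 0, 21.1], 1],
  [[310, -105, -116], [0, 0, 21.1], 1],
  [[310, -105, -116], [0, 0, 21.1], 1],
  [[310, -105, -116], [0, 0, 21.1], 1],
  [[310, -105, -116], [0, 0, 21.1], 1],
  [[310, -105, -116], [0, 0, 21.1], 1],
  [[310, -105, -116], [0, 0, 21.1], 1],
  [[310, -105, -116], [0, 0, 21.1], 1],
  [[310, -105, -116], [0, 0, 21.1], 1],
])

```text
time: 1.52
tool_pos: [0.4488, -0.3041, 0.3214]
ee_rot: [-3.142, 0.0, -0.001]
wrist_force: [0.7, -0.0, -0.5]
width: 0.0937
```

```bash
python3 - <<'E'
from h import *
import json
o=status.get_obs();print(o['tool_pos'],o['ee_rot'],o['time'],abs(o['qvel']).max())
cv2.imwrite("pics/w1.png",viewer.snapshot('wrist')[:,:,::-1])
json.dump({k:np.array(o[k]).tolist() for k in('tool_pos','ee_rot')},open('w1.json','w'))
E
```

```text
[ 0.44876346 -0.30414086  0.32135376] [-3.14158497e+00  2.79796042e-04 -1.36421587e-03] 1.525 0.007635547798439859
```

View pics/w1.png

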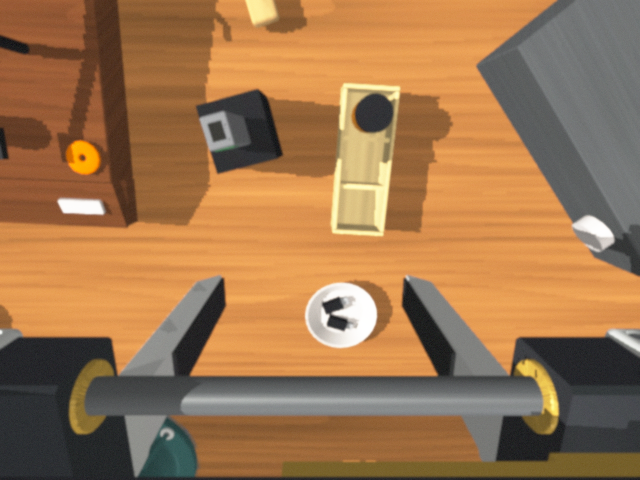

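The wrist view shows the caddy rim corners at about (343,84), (400,87), (384,235) and (331,233), with the cells empty. The probe top is near (217,130).

```bash
python3 - <<'E'
from h import *
import json
o=json.load(open('w1.json'));W=cam('wrist',{k:np.array(v) for k,v in o.items()})
i=cv2.imread('pics/w1.png');g=cv2.cvtColor(i,cv2.COLOR_BGR2HSV)
r=[onz(W,c,.045)[:2] for c in ((343,84),(400,87),(384,235),(331,233))]
print('caddy',np.mean(r,0),np.linalg.norm(r[0]-r[3]),np.linalg.norm(r[1]-r[2]),np.linalg.norm(r[2]-r[3]),[np.degrees(np.arctan2(*(r[i]-r[j])[::-1])) for i,j in ((0,3),(1,2))])
# handle mask: grey
sub=(slice(95,170),slice(190,265))
m=((g[...,1]<60)&(g[...,2]>75)).astype(np.uint8)[sub]
c=max(cv2.findContours(m,0,1)[0],key=cv2.contourArea)
print(cv2.minAreaRect(c),cv2.boundingRect(c))
m=(g[...,2]<60).astype(np.uint8)[sub]
n,l,st,ce=cv2.connectedComponentsWithStats(m);print(st,ce+[190,95])
for p in ((217,130),): print('probe',onz(W,p,.17),'T/W tri',tri([ray(W,p),ray(cam('top'),(428.4,224.9)),ray(cam('scene'),(238.3,220.1))]))
E
```

```text
caddy [ 0.49779464 -0.36618857] 0.17879251989960998 0.17810835354388163 0.06861349496869548 [np.float64(-3.8214656166392342), np.float64(-3.110219289885148)]
((34.35000228881836, 34.54999542236328), (41.10960388183594, 41.42583465576172), 71.56504821777344) (9, 15, 51, 42)
[[   0    0   75   75 3270]
 [   8    0   67   75 2347]
 [  22   30    1    1    1]
 [  23   32    1    1    1]
 [  23   35    1    1    1]
 [  27   36    1    1    1]
 [  25   38    1    2    2]
 [  31   39    1    1    1]
 [  23   40    1    1    1]] [[215.96055046 133.36850153]
 [242.42224116 130.09629314]
 [212.         125.        ]
 [213.         127.        ]
 [213.         130.        ]
 [217.         131.        ]
 [215.         133.5       ]
 [221.         134.        ]
 [213.         135.        ]]
probe [ 0.53505159 -0.22016894  0.17      ] T/W tri (array([ 0.53353304, -0.22006786,  0.17028125]), [np.float64(0.00152228663285924), np.float64(0.003070829636688361), np.float64(0.0034659056747347473)])
```

move_arm([
  [[31, -494, 0], [0, 0, 0], 1],
  [[31, -494, 0], [0, 0, 0], 1],
  [[31, -494, 0], [0, 0, 0], 1],
  [[31, -494, 0], [0, 0, 0], 1],
  [[31, -494, 0], [0, 0, 0], 1],
  [[31, -494, 0], [0, 0, 0], 1],
  [[31, -494, 0], [0, 0, 0], 1],
  [[31, -494, 0], [0, 0, 0], 1],
  [[31, -494, 0], [0, 0, 0], 1],
  [[31, -494, 0], [0, 0, 0], 1],
  [[31, -494, 0], [0, 0, 0], 1],
  [[31, -494, 0], [0, 0, 0], 1],
])

```text
time: 3.08
tool_pos: [0.4806, 0.1893, 0.3218]
ee_rot: [3.141, -0.001, -0.002]
wrist_force: [0.3, 0.4, 0.4]
width: 0.0936
```

```bash
python3 - <<'E'
from h import *
import json
o=status.get_obs();print(o['tool_pos'],o['ee_rot'],o['time'],abs(o['qvel']).max())
cv2.imwrite("pics/w2.png",viewer.snapshot('wrist')[:,:,::-1])
json.dump({k:np.array(o[k]).tolist() for k in('tool_pos','ee_rot')},open('w2.json','w'))
W=cam('wrist',o)
for X in ((.576,.277,.187),(.551,.171,.187),(.456,.142,.0573)): print(proj(W,X))
E
```

```text
[0.48055447 0.18925778 0.32176991] [ 3.14148897e+00 -5.99638614e-04 -2.03999468e-03] 3.075 0.007318862905072608
[206.38385757 118.12116326]
[335.40209057 149.23840273]
[351.47992223 224.59099069]
```

View pics/w2.png

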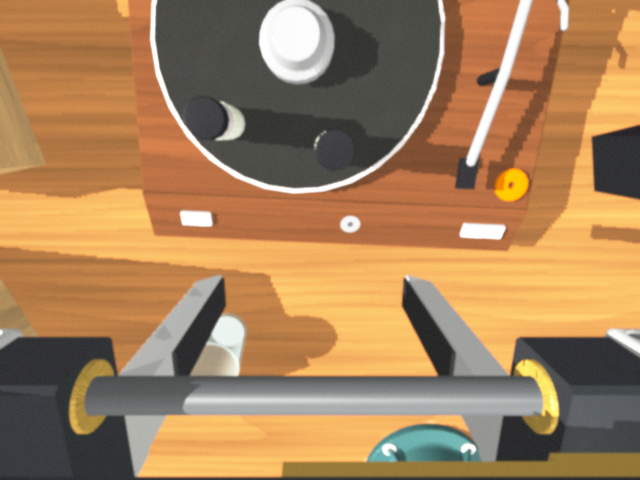

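The wrist view matches the predictions to 1–2 px: caps at (206,119) and (334,150), pad at (350,224). I'll grasp bottle_b first.

move_arm([
  [[70, 18, 60], [0, 0, 0], 1],
  [[70, 18, 100], [0, 0, 0], 1],
  [[70, 18, 140], [0, 0, 0], 1],
  [[70, 18, 179], [0, 0, 0], 1],
  [[70, 18, 179], [0, 0, 0], 1],
  [[70, 18, 179], [0, 0, 0], 1],
  [[70, 18, 179], [0, 0, 0], 1],
  [[70, 18, 179], [0, 0, 0], -1],
  [[70, 18, 179], [0, 0, 0], -1],
  [[70, 18, 179], [0, 0, 0], -1],
  [[70, 18, 179], [0, 0, 0], -1],
  [[70, 18, 179], [0, 0, 0], -1],
  [[70, 18, 179], [0, 0, 0], -1],
  [[70, 18, 179], [0, 0, 0], -1],
])

```text
time: 4.88
tool_pos: [0.5504, 0.1726, 0.1425]
ee_rot: [3.141, -0.0, 0.0]
wrist_force: [-0.0, -1.5, -0.1]
width: 0.0336
```

```bash
python3 - <<'E'
from h import *
import json
o=json.load(open('w2.json'));W=cam('wrist',{k:np.array(v) for k,v in o.items()})
i=cv2.imread('pics/w2.png');g=cv2.cvtColor(i,cv2.COLOR_BGR2HSV)
for x,y,w,h in ((170,203,60,32),(335,210,32,30),(450,215,70,32)):
    s=g[y:y+h,x:x+w];m=((s[...,1]<70)&(s[...,2]>110)).astype(np.uint8)
    k=cv2.convexHull(max(cv2.findContours(m,0,1)[0],key=cv2.contourArea));e=cv2.moments(k);p=(x+e['m10']/e['m00'],y+e['m01']/e['m00'])
    print(p,onz(W,p,.0573),cv2.boundingRect(k))
    if x==335: print(tri([ray(W,p),ray(cam('top'),(254.17,263.44))]))
E
```

```text
(196.03527717782578, 218.0662347012239) [0.46481588 0.3354192  0.0573    ] (10, 7, 33, 17)
(349.74117647058824, 223.79738562091504) [0.45702209 0.14419396 0.0573    ] (5, 6, 21, 17)
(array([0.45573753, 0.14326927, 0.05074405]), [np.float64(0.00034188059760110437), np.float64(0.00034188059760108616)])
(482.1618071972682, 230.75229839768846) [ 0.4476438  -0.02226187  0.0573    ] (10, 8, 46, 17)
```

move_arm([
  [[0, 0, -30], [0, 0, 0], -1],
  [[0, 0, -80], [0, 0, 0], -1],
  [[0, 0, -130], [0, 0, 0], -1],
  [[-8, 60, -130], [0, 0, 1], -1],
  [[-14, 120, -130], [0, 0, 2], -1],
  [[-20, 180, -130], [0, 0, 3.5], -1],
  [[-26, 240, -130], [0, 0, 3.5], -1],
  [[-32, 300, -130], [0, 0, 3.5], -1],
  [[-38, 360, -130], [0, 0, 3.5], -1],
  [[-44, 420, -130], [0, 0, 3.5], -1],
  [[-48, 480, -130], [0, 0, 3.5], -1],
  [[-52, 520, -130], [0, 0, 3.5], -1],
  [[-52, 540, -130], [0, 0, 3.5], -1],
  [[-52, 540, -130], [0, 0, 3.5], -1],
  [[-52, 540, -130], [0, 0, 3.5], -1],
  [[-52, 540, -130], [0, 0, 3.5], -1],
])

```text
time: 6.88
tool_pos: [0.4992, -0.3657, 0.2731]
ee_rot: [3.141, -0.001, -0.058]
wrist_force: [0.3, 0.0, -0.3]
width: 0.0338
```

move_arm([
  [[-1, 1, 50], [0, 0, 0], -1],
  [[-1, 1, 100], [0, 0, 0], -1],
  [[-1, 1, 150], [0, 0, 0], -1],
  [[-1, 1, 180], [0, 0, 0], -1],
  [[-1, 1, 200], [0, 0, 0], -1],
  [[-1, 1, 210], [0, 0, 0], -1],
  [[-1, 1, 216], [0, 0, 0], -1],
  [[-1, 1, 216], [0, 0, 0], -1],
  [[-1, 1, 216], [0, 0, 0], -1],
])

```text
time: 8.0
tool_pos: [0.4981, -0.3687, 0.0577]
ee_rot: [3.14, -0.002, -0.06]
wrist_force: [-0.2, -0.5, -0.6]
width: 0.0336
```

move_arm([
  [[0, 0, 1], [0, 0, 0], -1],
  [[0, 0, 1], [0, 0, 0], 0.4],
  [[0, 0, 1], [0, 0, 0], 0.4],
  [[0, 0, 1], [0, 0, 0], 0.4],
  [[0, 0, 1], [0, 0, 0], 0.4],
  [[0, 0, -50], [0, 0, 0], 0.4],
  [[0, 0, -100], [0, 0, 0], 0.4],
  [[0, 0, -150], [0, 0, 0], 1],
  [[0, 0, -200], [0, 0, 0], 1],
  [[5, -60, -200], [0, 0, -3.5], 1],
  [[39, -649, -200], [0, 0, -3.5], 1],
  [[39, -649, -200], [0, 0, -3.5], 1],
  [[39, -649, -200], [0, 0, -3.5], 1],
  [[39, -649, -200], [0, 0, -3.5], 1],
  [[39, -649, -200], [0, 0, -3.5], 1],
  [[39, -649, -200], [0, 0, -3.5], 1],
  [[39, -649, -200], [0, 0, -3.5], 1],
  [[39, -649, -200], [0, 0, -3.5], 1],
  [[39, -649, -200], [0, 0, -3.5], 1],
  [[39, -649, -200], [0, 0, -3.5], 1],
])

```text
time: 10.5
tool_pos: [0.5752, 0.2807, 0.2557]
ee_rot: [-3.141, 0.001, 0.004]
wrist_force: [-0.6, -0.5, -0.3]
width: 0.094
```

```bash
python3 - <<'E'
from h import *
o=status.get_obs();print(o['tool_pos'],o['ee_rot'])
t=viewer.snapshot('top')[:,:,::-1];s=viewer.snapshot('scene')[:,:,::-1]
z=lambda i,x,y,w,h:cv2.resize(i[y:y+h,x:x+w],None,fx=4,fy=4,interpolation=cv2.INTER_CUBIC)
cv2.imwrite('pics/c3.png',np.hstack([z(t,440,195,75,100),z(s,165,190,100,100)]))
E
```

```text
[0.57519435 0.28070353 0.25574533] [-3.14130358e+00  8.54804697e-04  4.17935165e-03]
```

View pics/c3.png

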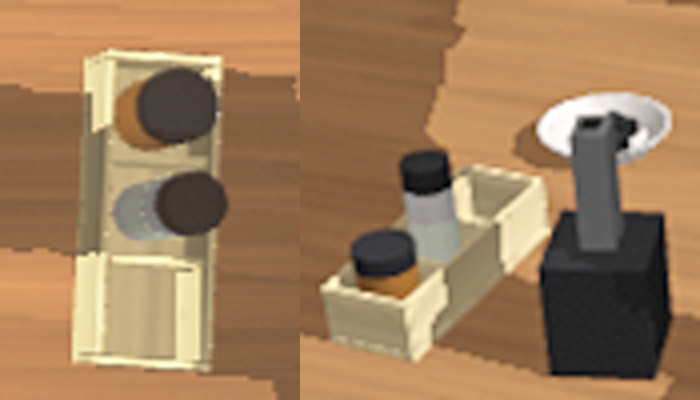

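The bottle_b crop shows it in the middle cell, upright as far as I can see, with its cap at top px ~(487.6,245.3). Next is bottle_a.

move_arm([
  [[1, 3, 30], [0, 0, 0], 1],
  [[1, 3, 70], [0, 0, 0], 1],
  [[1, 3, 100], [0, 0, 0], 1],
  [[1, 3, 113], [0, 0, 0], 1],
  [[1, 3, 113], [0, 0, 0], 1],
  [[1, 3, 113], [0, 0, 0], 1],
  [[1, 3, 113], [0, 0, 0], -1],
  [[1, 3, 113], [0, 0, 0], -1],
  [[1, 3, 113], [0, 0, 0], -1],
  [[1, 3, 113], [0, 0, 0], -1],
  [[1, 3, 113], [0, 0, 0], -1],
  [[1, 3, 113], [0, 0, 0], -1],
  [[1, 3, 113], [0, 0, 0], -1],
])

```text
time: 12.22
tool_pos: [0.5768, 0.2744, 0.1435]
ee_rot: [-3.141, -0.0, 0.001]
wrist_force: [-0.1, 0.6, 0.5]
width: 0.0338
```

```bash
python3 - <<'E'
from h import *
print(onz(cam('top'),(487.6,245.3),.1))
E
```

```text
[ 0.49734658 -0.3674924   0.1       ]
```

move_arm([
  [[0, 0, -30], [0, 0, 0], -1],
  [[0, 0, -80], [0, 0, 0], -1],
  [[0, 0, -130], [0, 0, 0], -1],
  [[-12, 55, -130], [0, 0, 1], -1],
  [[-24, 112, -130], [0, 0, 2], -1],
  [[-36, 170, -130], [0, 0, 3.5], -1],
  [[-48, 228, -130], [0, 0, 3.5], -1],
  [[-60, 286, -130], [0, 0, 3.5], -1],
  [[-72, 344, -130], [0, 0, 3.5], -1],
  [[-85, 402, -130], [0, 0, 3.5], -1],
  [[-98, 460, -130], [0, 0, 3.5], -1],
  [[-110, 518, -130], [0, 0, 3.5], -1],
  [[-124, 576, -130], [0, 0, 3.5], -1],
  [[-133, 620, -130], [0, 0, 3.5], -1],
  [[-137, 638, -130], [0, 0, 3.5], -1],
  [[-137, 638, -130], [0, 0, 3.5], -1],
  [[-137, 638, -130], [0, 0, 3.5], -1],
  [[-137, 638, -130], [0, 0, 3.5], -1],
])

```text
time: 14.48
tool_pos: [0.4408, -0.3624, 0.274]
ee_rot: [3.141, -0.001, -0.058]
wrist_force: [0.2, -0.6, -0.4]
width: 0.0336
```

move_arm([
  [[-1, 1, 50], [0, 0, 0], -1],
  [[-1, 1, 100], [0, 0, 0], -1],
  [[-1, 1, 150], [0, 0, 0], -1],
  [[-1, 1, 180], [0, 0, 0], -1],
  [[-1, 1, 200], [0, 0, 0], -1],
  [[-1, 1, 210], [0, 0, 0], -1],
  [[-1, 1, 216], [0, 0, 0], -1],
  [[-1, 1, 217], [0, 0, 0], -1],
  [[-1, 1, 217], [0, 0, 0], -1],
  [[-1, 1, 217], [0, 0, 0], 0.4],
  [[-1, 1, 217], [0, 0, 0], 0.4],
  [[-1, 1, 217], [0, 0, 0], 0.4],
  [[-1, 1, 217], [0, 0, 0], 0.4],
  [[-1, 1, 170], [0, 0, 0], 0.4],
  [[-1, 1, 120], [0, 0, 0], 0.4],
  [[-1, 1, 70], [0, 0, 0], 0.4],
  [[-1, 1, 20], [0, 0, 0], 1],
  [[-1, 1, 10], [0, 0, 0], 1],
  [[-1, 1, 10], [0, 0, 0], 1],
])

```text
time: 16.85
tool_pos: [0.4391, -0.3649, 0.2635]
ee_rot: [3.141, -0.0, -0.061]
wrist_force: [-0.5, -0.9, -0.7]
width: 0.0918
```

move_arm([
  [[85, -150, -25], [0, 0, -15], 1],
  [[85, -150, -25], [0, 0, -15], 1],
  [[85, -150, -25], [0, 0, -15], 1],
  [[85, -150, -25], [0, 0, -15], 1],
  [[85, -150, -25], [0, 0, -15], 1],
  [[85, -150, -25], [0, 0, -15], 1],
  [[85, -150, -25], [0, 0, -15], 1],
])

```text
time: 17.73
tool_pos: [0.5323, -0.2213, 0.2879]
ee_rot: [-3.141, 0.001, 0.199]
wrist_force: [-0.3, 0.0, 0.3]
width: 0.0939
```

```bash
python3 - <<'E'
from h import *
import json
o=status.get_obs();print(o['tool_pos'],o['ee_rot'])
w=viewer.snapshot('wrist')[:,:,::-1]
json.dump({k:np.array(o[k]).tolist() for k in('tool_pos','ee_rot')},open('w3.json','w'))
t=viewer.snapshot('top')[:,:,::-1]
z=lambda i,x,y,w,h,k:cv2.resize(i[y:y+h,x:x+w],None,fx=k,fy=k,interpolation=cv2.INTER_CUBIC)
cv2.imwrite('pics/w3.png',w)
cv2.imwrite('pics/c4.png',np.hstack([z(w,200,150,240,240,2),z(t,430,190,80,120,4)]))
print(onz(cam('wrist',o),(317,240),.17), proj(cam('wrist',o),(.5335,-.22,.17)))
E
```

```text
[ 0.53226409 -0.22129773  0.28793149] [-3.14116663e+00  8.08562763e-04  1.99210893e-01]
[ 0.52908801 -0.22486108  0.17      ] [312.39936083 233.96458321]
```

View pics/c4.png

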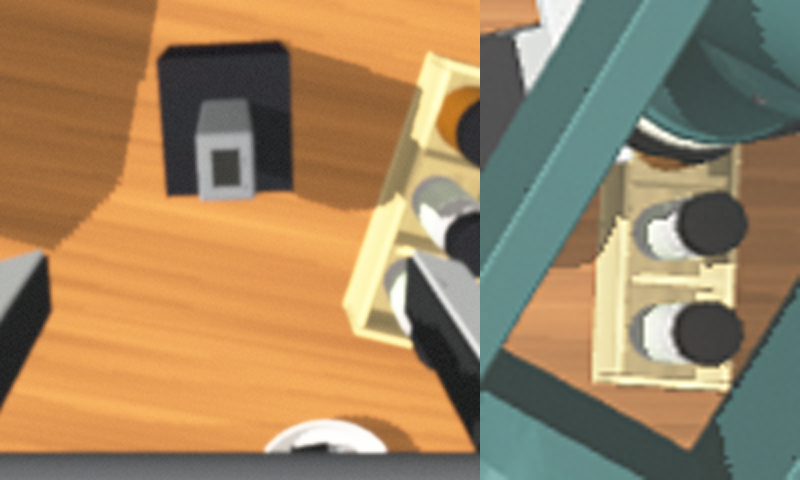

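The crop shows bottle_a in the near cell. The probe top is centred at (312.8,232.2), within 2 px of prediction and square to the tool. I'll descend and grip.

move_arm([
  [[3, -1, 50], [0, 0, 0], 1],
  [[3, -1, 100], [0, 0, 0], 1],
  [[3, -1, 140], [0, 0, 0], 1],
  [[3, -1, 165], [0, 0, 0], 1],
  [[3, -1, 177], [0, 0, 0], 1],
  [[3, -1, 177], [0, 0, 0], 1],
  [[3, -1, 177], [0, 0, 0], 1],
  [[3, -1, 177], [0, 0, 0], -1],
  [[3, -1, 177], [0, 0, 0], -1],
  [[3, -1, 177], [0, 0, 0], -1],
  [[3, -1, 177], [0, 0, 0], -1],
  [[3, -1, 177], [0, 0, 0], -1],
  [[3, -1, 177], [0, 0, 0], -1],
  [[3, -1, 177], [0, 0, 0], -1],
  [[3, -1, 177], [0, 0, 0], -1],
])

```text
time: 19.7
tool_pos: [0.5357, -0.2188, 0.1115]
ee_rot: [3.141, 0.0, 0.201]
wrist_force: [0.8, 0.1, -0.7]
width: 0.0239
```

move_arm([
  [[0, 0, -10], [0, 0, 0], -1],
  [[0, 0, -30], [0, 0, 0], -1],
  [[0, 0, -50], [0, 0, 0], -1],
  [[0, 0, -75], [0, 0, 0], -1],
  [[0, 0, -100], [0, 0, 0], -1],
  [[0, 0, -130], [0, 0, 0], -1],
  [[0, 0, -160], [0, 0, 0], -1],
  [[0, 0, -170], [0, 0, 0], -1],
  [[0, 0, -170], [0, 0, 0], -1],
  [[0, 0, -170], [0, 0, 0], -1],
  [[0, 0, -170], [0, 0, 0], -1],
])

```text
time: 21.08
tool_pos: [0.5352, -0.2184, 0.2798]
ee_rot: [-3.14, 0.002, 0.201]
wrist_force: [0.7, 0.1, -1.5]
width: 0.0236
```

```bash
python3 - <<'E'
from h import *
o=status.get_obs();print(o['tool_pos'],o['ee_rot'],o['width'],o['wrist_force'])
i=[viewer.snapshot(n)[:,:,::-1] for n in('scene','wrist')]
s=cv2.resize(i[0][120:300,150:330],None,fx=2.2,fy=2.2,interpolation=cv2.INTER_CUBIC)
w=cv2.resize(i[1][150:350,220:420],(396,396),interpolation=cv2.INTER_CUBIC)
cv2.imwrite('pics/c5.png',np.hstack([s,w]))
# plan: hover pose, tip 40mm off the pad along the normal
psi=-.048;pad=np.array([.4562,.1432,.0573])
R0=rot(o['ee_rot'])
Rp=Ro.from_euler('z',psi).as_matrix()
n=Rp@[-np.sin(.4),0,np.cos(.4)]
zt=-n;yt=-(Rp@[0,1,0]);xt=np.cross(yt,zt);Rt=np.c_[xt,yt,zt]
for h in (.06,.02,.0):
    p=pad+n*(.1015+h);print(h,p,'tool shift mm',R0.T@(p-o['tool_pos'])*1000)
print('turn deg',np.degrees(Ro.from_matrix(R0.T@Rt).as_rotvec()))
E
```

```text
[ 0.53522345 -0.21839151  0.27976233] [-3.13975729e+00  2.36106469e-03  2.01276245e-01] 0.023600768646251418 [ 0.74793933  0.11104566 -1.49420961]
0.06 [0.39338137 0.14621761 0.20605135] tool shift mm [ -65.91173554 -385.4693189    74.57440544]
0.02 [0.40894017 0.14547022 0.16920891] tool shift mm [ -50.72951433 -381.55895056  111.37398667]
0.0 [0.41671956 0.14509652 0.15078769] tool shift mm [ -43.13840373 -379.60376638  129.77377728]
turn deg [-2.94321943 22.94654784 14.07467242]
```

View pics/c5.png

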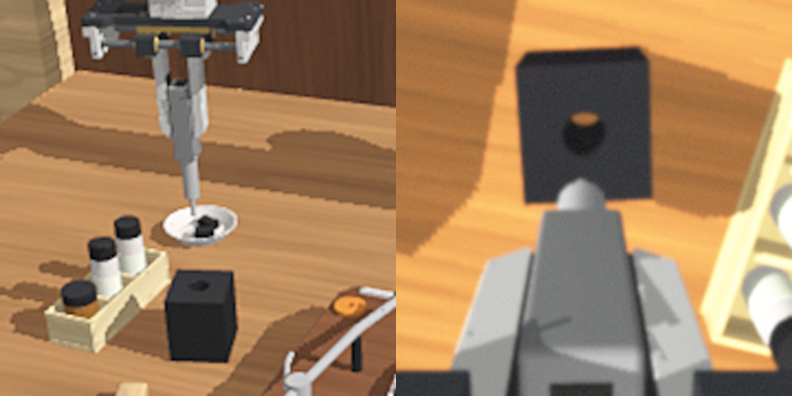

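The probe is out of the stand, and its tip is at scene px ~(238,217). I'll compare that with the tool axis to check that it hangs straight in the grip.

```bash
python3 - <<'E'
from h import *
o=status.get_obs();S=cam('scene');z=rot(o['ee_rot'])[:,2];p=o['tool_pos']
for n,d in (('top',-.0585),('hbot',.0265),('nose',.0765),('tip',.1015)):
    q=proj(S,p+z*d);print(n,q,'crop',(q-[150,120])*2.2)
E
```

```text
top [230.89028029 157.09871641] crop [177.95861664  81.6171761 ]
hbot [234.19254443 190.04962998] crop [185.22359775 154.10918596]
nose [236.03075231 208.39178145] crop [189.26765509 194.46191919]
tip [236.92270947 217.291979  ] crop [191.22996083 214.0423538 ]
```

move_arm([
  [[-10, -50, 0], [0, 0, 0], -1],
  [[-40, -100, 0], [0, 0, 5], -1],
  [[-66, -150, 0], [0, 5, 10], -1],
  [[-66, -200, 0], [-1, 10, 14], -1],
  [[-66, -250, 0], [-2, 15, 14], -1],
  [[-66, -300, 0], [-2.9, 20, 14.1], -1],
  [[-66, -350, 20], [-2.9, 22.9, 14.1], -1],
  [[-66, -385, 50], [-2.9, 22.9, 14.1], -1],
  [[-66, -385, 75], [-2.9, 22.9, 14.1], -1],
  [[-66, -385, 75], [-2.9, 22.9, 14.1], -1],
  [[-66, -385, 75], [-2.9, 22.9, 14.1], -1],
  [[-66, -385, 75], [-2.9, 22.9, 14.1], -1],
  [[-66, -385, 75], [-2.9, 22.9, 14.1], -1],
])

```text
time: 22.8
tool_pos: [0.3947, 0.1451, 0.2077]
ee_rot: [-3.141, -0.404, -0.05]
wrist_force: [-1.2, 1.2, -1.9]
width: 0.0237
```

move_arm([
  [[0, 0, 20], [0, 0, 0], -1],
  [[0, 0, 40], [0, 0, 0], -1],
  [[0, 0, 46], [0, 0, 0], -1],
  [[0, 0, 46], [0, 0, 0], -1],
  [[0, 0, 46], [0, 0, 0], -1],
  [[0, 0, 46], [0, 0, 0], -1],
])

```text
time: 23.55
tool_pos: [0.4124, 0.1447, 0.1651]
ee_rot: [-3.142, -0.403, -0.048]
wrist_force: [-0.9, 0.1, -1.4]
width: 0.0239
```

```bash
python3 - <<'E'
from h import *
import json
O=[status.get_obs()]
i={n:viewer.snapshot(n)[:,:,::-1] for n in('scene','wrist','top')}
for n in i: cv2.imwrite(f'pics/h_{n}.png',i[n])
O.append(status.get_obs());p=np.mean([o['tool_pos'] for o in O],0);R=rot(O[0]['ee_rot']);z=R[:,2]
print(p,O[0]['ee_rot'],O[1]['tool_pos'])
json.dump({'tool_pos':p.tolist(),'ee_rot':O[0]['ee_rot'].tolist()},open('h.json','w'))
pad=np.array([.4562,.1432,.0573]);e=R.T@(pad-(p+z*.1015))*1000;print('to go mm tool',e)
W=cam('wrist',dict(tool_pos=p,ee_rot=O[0]['ee_rot']));T=cam('top');S=cam('scene')
out=[]
for n,C in(('scene',S),('wrist',W),('top',T)):
    q=proj(C,p+z*.1015).astype(int)
    print(n,[proj(C,p+z*d).round(1) for d in(-.0585,.0265,.0765,.1015)],proj(C,pad))
    x,y=q[0]-40,q[1]-45
    print('origin',x,y);out.append(cv2.resize(i[n][y:y+100,x:x+65],None,fx=4,fy=4,interpolation=cv2.INTER_CUBIC))
cv2.imwrite('pics/c6.png',np.hstack(out))
E
```

```text
[0.41226072 0.14465268 0.16487823] [-3.14154182 -0.40342451 -0.0481773 ] [0.41215669 0.14461921 0.16462518]
to go mm tool [-1.80263616 -0.65915481 14.69879946]
scene [array([392.8, 197.2]), array([387.6, 230.5]), array([384.6, 249.8]), array([383.1, 259.3])] [382.61362645 264.84286488]
origin 343 214
wrist [array([314.6, 356.3]), array([314.1, 275.2]), array([313.9, 250.6]), array([313.9, 241.3])] [313.03747041 238.64436815]
origin 273 196
top [array([241.6, 296.1]), array([248.2, 278.4]), array([251.6, 269.2]), array([253.1, 265. ])] [253.73618231 263.25506755]
origin 213 219
```

View pics/c6.png

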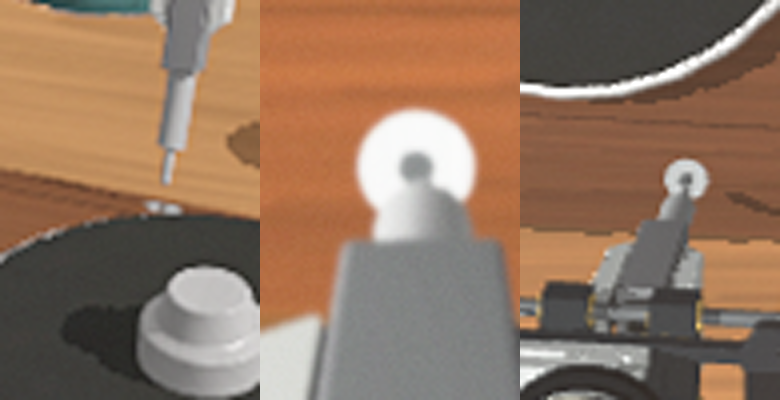

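The wrist crop shows the tip heading for the pad's dot, within about 1–2 mm. The handle sits ~2 mm towards -x in the grip and looks square. I'll approach with a small lateral correction.

move_arm([
  [[1, -0.6, 4], [0, 0, 0], -1],
  [[1, -0.6, 8], [0, 0, 0], -1],
  [[1, -0.6, 11], [0, 0, 0], -1],
  [[1, -0.6, 11], [0, 0, 0], -1],
  [[1, -0.6, 11], [0, 0, 0], -1],
  [[1, -0.6, 11], [0, 0, 0], -1],
])

```text
time: 24.45
tool_pos: [0.4174, 0.1449, 0.1546]
ee_rot: [3.141, -0.402, -0.048]
wrist_force: [-1.0, -0.5, -2.4]
width: 0.0239
```

```bash
cat > f.py <<'E'
from h import *
F=[];P=[];Q=[]
for k in range(8):
    o=status.get_obs();F.append(o['wrist_force']);P.append(o['tool_pos']);Q.append(o['ee_rot']);viewer.snapshot('top')
z=rot(Q[-1])[:,2];F=np.array(F);P=np.array(P);print('t',o['time'],'F',F.mean(0),'along normal',-(F@z).mean(),(F@z).std())
pad=np.array([.4562,.1432,.0573]);R=rot(Q[-1]);print('ee',np.mean(np.abs(Q),0),'to go',R.T@(pad-(P.mean(0)+z*.1015))*1000)
E
python3 f.py
```

```text
t 24.8 F [-0.19249186 -0.06587375 -1.18533434] along normal -1.0169503769639605 0.5158442251710557
ee [3.14106487 0.40209439 0.04809311] to go [-2.22743054 -0.27855204  3.19062676]
```

move_arm([
  [[0, 0, 2], [0, 0, 0], -1],
  [[0, 0, 4], [0, 0, 0], -1],
  [[0, 0, 6], [0, 0, 0], -1],
  [[0, 0, 7], [0, 0, 0], -1],
  [[0, 0, 7], [0, 0, 0], -1],
  [[0, 0, 7], [0, 0, 0], -1],
])

```text
time: 25.6
tool_pos: [0.4201, 0.1447, 0.1482]
ee_rot: [3.141, -0.402, -0.048]
wrist_force: [-0.8, -0.9, 1.4]
width: 0.024
```

```bash
python3 f.py
```

```text
t 25.95 F [-1.2578092  -0.33857218  0.89524272] along normal 1.3089567023477846 0.3510992271860933
ee [3.14108254 0.40213839 0.04809867] to go [-2.2792517  -0.26168873 -3.79080154]
```

move_arm([
  [[0, 0, 1], [0, 0, 0], -1],
  [[0, 0, 2.5], [0, 0, 0], -1],
  [[0, 0, 2.5], [0, 0, 0], -1],
  [[0, 0, 2.5], [0, 0, 0], -1],
  [[0, 0, 2.5], [0, 0, 0], -1],
  [[0, 0, 2.5], [0, 0, 0], -1],
])

```text
time: 26.75
tool_pos: [0.4211, 0.1447, 0.1458]
ee_rot: [3.141, -0.402, -0.048]
wrist_force: [-1.8, 0.6, 2.3]
width: 0.024
```

```bash
python3 f.py; python3 f.py; python3 - <<'E'
from h import *
o=status.get_obs();W=cam('wrist',o);T=cam('top');pad=np.array([.4562,.1432,.0573])
i={n:viewer.snapshot(n)[:,:,::-1] for n in('scene','wrist','top')}
z=lambda n,x,y,w,h,k:cv2.resize(i[n][y:y+h,x:x+w],(int(w*k),int(h*k)),interpolation=cv2.INTER_CUBIC)
cv2.imwrite('pics/c7.png',np.hstack([z('wrist',273,196,65,100,4),z('top',213,219,65,100,4),z('scene',343,214,65,100,4)]))
cv2.imwrite('pics/c7t.png',z('scene',150,170,330,210,2.4))
E
```

```text
t 27.1 F [-1.79411988  0.2614051   2.31541669] along normal 2.8370493218904613 0.4967287802835839
ee [3.14106864 0.40210918 0.04809871] to go [-2.25972791 -0.26836665 -6.34990088]
t 27.5 F [-1.52374953  0.10396018  2.66373799] along normal 3.0488519889483108 0.6560730348956717
ee [3.14104232 0.4020376  0.04808868] to go [-2.2165779  -0.27961566 -6.38577554]
```

View pics/c7.png

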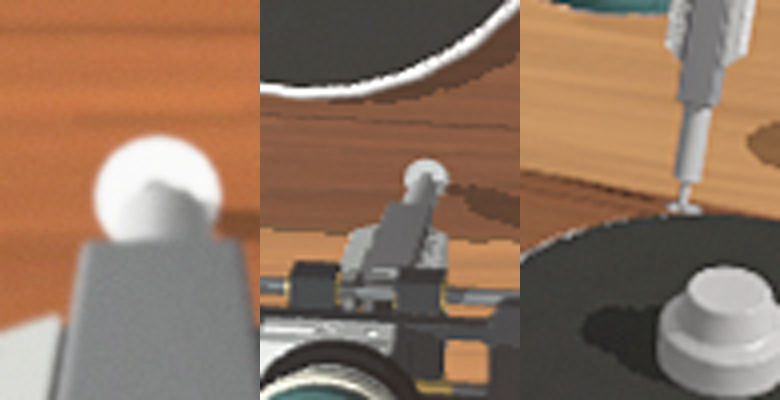

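View pics/c7t.png

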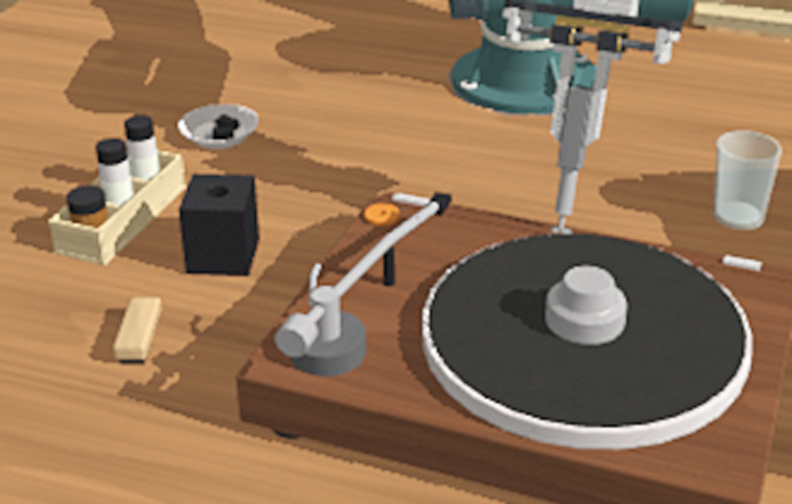

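Force is up about 4 N along the normal, so the tip is ~5.7 mm in. The views show the nose centred over the pad, both bottles upright in the caddy, and nothing else moved. I'll hand in.

```bash
python3 -c "
from bench import order,status
print(order.close_job());print(status.get_obs()['time'])"
```

```text
the job is handed in; nothing more can be done
None
the job is handed in; nothing more can be done
```

The job is done and handed in at about 27.7 s on the robot's clock. Both bottles stand upright in the caddy, bottle_b in the middle cell and bottle_a in the near cell. The gripper is still holding the probe's sprung tip on the steel pad.

- **Push:** the force along the slope's normal is about 4.0 N above the reading just before contact. That puts the tip about 5.7 mm in, close to the halfway mark of 6 mm. Position alone gives about 6.4 mm.
- **Squareness:** the tool is tilted 0.402 rad against the face's 0.40 rad, and its yaw matches my measured turntable yaw.
- **Tip position:** the tip itself is hidden behind the nose. I judge it to be within 1–2 mm of the pad's centre from the nose position. The handle sits about 2 mm off-centre in the grip. The scene camera put the tip about 1.3 px (roughly 3 mm) to one side, which the wrist view did not confirm.
- **Rest of the shelf:** the last picture shows the weight, tumbler, dish, adapter, brush and pot in place, by eye only.

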